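# Shut two parts drawers

## Task

With the fingertips, not the hand or arm, gently push the red drawer and the blue drawer fully shut, in whichever order you like, and leave the yellow drawer ajar just as it is. Do not slam the drawers and do not pick anything up: the parts stay lying in their drawers and everything else on the bench stays where it is. Finish with the hand clear of everything.

Things in the scene. Friction and masses are not known exactly. Their poses are not given: they have to be found in the camera images.
- red_front (a point): Point on the outer face of the red drawer's front panel (drawer to be shut): midway across, 22 mm below the panel's top edge, 42 mm above its bottom edge, 75 mm above the table. Moves with the drawer. x axis points level into the unit (the way the drawer shuts), y to the left along the panel, z up. Panel 98 mm wide, 64 mm tall, 6 mm thick, flat but for the low pull lip.
- red_drawer (a joint): How far the red drawer is out of its unit, m: 0 is fully shut, panel against the unit; stops at 0 and 0.110. Slides level, drags with about 2 N, stays where it is left. Tray behind the panel 88 mm wide, 148 mm long, 45 mm tall, open on top. Pull lip 50 mm wide, 6 mm thick, 10 mm out of the panel, its upper side 32 mm below the front point.
- blue_front (a point): Point on the outer face of the blue drawer's front panel (drawer to be shut): midway across, 22 mm below the panel's top edge, 42 mm above its bottom edge, 75 mm above the table. Moves with the drawer. x axis points level into the unit (the way the drawer shuts), y to the left along the panel, z up. Panel 98 mm wide, 64 mm tall, 6 mm thick, flat but for the low pull lip.
- blue_drawer (a joint): How far the blue drawer is out of its unit, m: 0 is fully shut, panel against the unit; stops at 0 and 0.110. Slides level, drags with about 2 N, stays where it is left. Tray behind the panel 88 mm wide, 148 mm long, 45 mm tall, open on top. Pull lip 50 mm wide, 6 mm thick, 10 mm out of the panel, its upper side 32 mm below the front point.
- yellow_front (a point): Point on the outer face of the yellow drawer's front panel (drawer to be left ajar as found): midway across, 22 mm below the panel's top edge, 42 mm above its bottom edge, 75 mm above the table. Moves with the drawer. x axis points level into the unit (the way the drawer shuts), y to the left along the panel, z up. Panel 98 mm wide, 64 mm tall, 6 mm thick, flat but for the low pull lip.
- yellow_drawer (a joint): How far the yellow drawer is out of its unit, m: 0 is fully shut, panel against the unit; stops at 0 and 0.110. Slides level, drags with about 2 N, stays where it is left. Tray behind the panel 88 mm wide, 148 mm long, 45 mm tall, open on top. Pull lip 50 mm wide, 6 mm thick, 10 mm out of the panel, its upper side 32 mm below the front point.
- red_unit: Grey fixed housing that carries the red drawer: 160 mm long, 100 mm wide, 68 mm tall, on the plinth, ribbed top 98 mm above the table. Origin at the middle of its underside, 30 mm above the table; x axis points the way the drawer shuts. The shut panel's face is 81 mm before the origin in x.
- blue_unit: Grey fixed housing that carries the blue drawer: 160 mm long, 100 mm wide, 68 mm tall, on the plinth, ribbed top 98 mm above the table. Origin at the middle of its underside, 30 mm above the table; x axis points the way the drawer shuts. The shut panel's face is 81 mm before the origin in x.
- yellow_unit: Grey fixed housing that carries the yellow drawer: 160 mm long, 100 mm wide, 68 mm tall, on the plinth, ribbed top 98 mm above the table. Origin at the middle of its underside, 30 mm above the table; x axis points the way the drawer shuts. The shut panel's face is 81 mm before the origin in x.
- rack: Fixed plywood plinth 180 x 350 x 30 mm under the three grey drawer units, which stand side by side in any order, 105 mm apart (each 160 mm long, 100 mm wide, 68 mm tall; unit tops 98 mm above the table). Origin at the underside, x axis pointing away from the robot into the drawers, z up. A shut drawer's panel face is 81 mm before the origin in x.
- bearing: Steel bearing, loose in the red drawer: ring 42 mm across, 14 mm high. Origin at its underside.
- nut: Brass hexagon nut, loose in the blue drawer: 34 mm across, 15 mm high. Origin at its underside.
- collar: Copper-coloured collar, loose in the yellow drawer: ring 36 mm across, 18 mm high. Origin at its underside.
- spray: Green spray can standing to the left of the drawer units: 54 mm across, 167 mm tall. Origin at its underside. Leave alone.
- carton: Small cardboard carton to the right and a little in front of the drawer units: 80 x 60 x 60 mm. Origin at its underside. Leave alone.
- jar: Jar with a white cap, to the left and a little in front of the drawer units: 56 mm across, 75 mm tall. Origin at its underside. Leave alone.
- screwdriver: Screwdriver with a black handle lying on the table at the front left. Leave alone.
- wrench: Steel wrench lying on the table at the front right. Leave alone.

How it is judged:
By the outcome, as a careful person would: the job done as asked, in the order asked, and still so for the second after the job is handed in, with the robot touching nothing.
It also fails if it takes over 45 s, if anything falls off the work surface, if the arm or the gripper's body presses on something with over 40 N, if the wrist force passes 120 N, or if a joint passes its speed limit or range.

## Robot

A 7-joint arm with a two-finger parallel gripper is mounted at the origin on the work surface. World frame = base frame: x ahead of the robot, y to its left, z up, the work surface at z = 0. Lengths are in m, angles in rad, forces in N, time in s.
With the tool pointing down it reaches from about 0.425 to 0.875 m from the base axis. Payload 4.7 kg.
Tool frame: the origin (TCP) lies at the very end of the fingers, on their centre line; the grasp point (between the pads) lies robot.grip_point_offset behind it (robot.grip_point_offset is the distance from the TCP to the grasp point, in m); z points along the fingers, x is the direction in which the jaws open and shut, and the axes are right-handed (so a half turn about z gives the same grasp; the last joint's range is limited). The gripper opens to 85 mm and grips with 20 to 120 N. Pads are 22 mm wide; open, the fingers measure 114 mm over their backs; the gripper's body (76 mm by 85 mm) begins 54 mm behind the grasp point. The pads swing forward as they close: fully open they stand 13 mm farther back than shut.
Start: joints at [-1.221, 0.321, -0.07, 1.45, 0.023, 1.371, -0.057], TCP at [0.214, 0.614, 0.231] pointing down, gripper open.
Joint ranges: [-2.86, 2.86], [-0.3, 2.09], [-1.38, 1.24], [0.06, 2.45], [-1.56, 4.7], [0.09, 2.05], [-2.69, 2.69]. Speed limits (rad/s): [2.57, 2.57, 3.14, 3.14, 3.14, 3.14, 3.14].

## Interface

Orientations are given as a unit quaternion [x, y, z, w].
In Python, from plant import read_state, viewer, robot gives the robot as it stands. The module is installed in compiled form; this text tells all that it offers.
- The arm moves only by the tool drive_tool, never from a script. Its argument "increments" is a list of rows, each a list of 3 entries, a list of its own where there are three numbers: the gripper's target within -1 to 1 (shut at 1, half-way at 0, fully open at -1), then the shift along the tool's x, y, z in mm, then the turn, a rotation vector about the tool's x, y, z in rad. In form: [[hand, [dx, dy, dz], [wx, wy, wz]], ...]. A call has exactly 10 rows; each row is the pose to reach, as a shift and turn from the pose commanded when the call began, along the tool's axes at that moment; what a row does not reach only later rows make up. A row lasts 1/12 s, in which the tool goes at most 41.7 mm and 7.16 degrees, less where a joint would pass 70% of its speed; a pose out of reach is approached as far as the arm can. A call with a gripper value outside its range is refused whole. The fingers move at their own pace and stop on an object; "newtons" is the grip in N (left out, the last holds). Time passes only in rows, so rows that repeat a pose let the fingers close, or fill a call up. It gives the time, the measured TCP pose, the force and the opening at its end, in the units of the state.
- read_state(): the state, without advancing time (a new reading comes with each control period).
- viewer.snapshot(name): name is "scene" or "side" or "wrist"; returns a dict with "img" (384x512x3 uint8, red, green, blue), "fov_y" (degrees; the focal length in pixels is half the picture's height over the tangent of half this angle, whatever the lens; pixels are square), "cx", "cy" (the principal point, pixels), "k1" (the pictures are not rectified: a ray, as slopes to the right and down, at radius r is drawn at 1 + k1 r^2 times it, then the intrinsics apply), "T" (4x4, takes a point from camera to world coordinates). Camera axes: x right, y up, looking along -z (the intrinsics and any distortion apply to the point x, -y, -z); pixel columns grow to the right and rows downward; lengths in m; the calibration is good to about 2 mm. A picture is of the moment at which its call begins. There is no depth.
- robot.sign_off(): hands the job in, once; it reports no verdict.
The state is a dict: "clock": time; "q": joint angles; "joint_vel": joint speeds; "tau": joint torques, N m; "tool_pos": TCP position; "tcp_rot": TCP orientation; "force": force on the tool from outside, world axes, zero at the start; "torque": the same for the moment, N m; "finger_gap": opening from 0.0 (shut) to 1.0 (fully open).
Only numpy, scipy, OpenCV 4.12 (cv2) and the standard library are available. Lean on these libraries where they do the work, as an engineer would, in place of code of your own. Each camera call takes 0.05 s, during which the arm holds its last target. There are 200 camera calls.

## Working session

There is one attempt and no reset: what is moved stays moved. The work goes in short steps, Python scripts to look and compute and a tool call to move; the robot and the scene stay as the last step left them, time stands still between calls to the robot, and variables do not carry over. Pictures are saved under pics/ and viewed, about 8 in all and at most 12, crops included, and the job is handed in when it is done.

Besides the shell and the picture viewer there is one more tool, called after "Request:" as name(argument=value, ...), one argument or row to a line, values as JSON. drive_tool: Moves the arm, as the interface text tells. Its arguments: {"type":"object","properties":{"increments":{"type":"array"},"newtons":{"type":"number"}},"required":["increments"]}

```bash
mkdir -p pics; cat > h.py <<'E'
import numpy as np, cv2
from plant import read_state, viewer, robot
def snap(n,f):
    s=viewer.snapshot(n); cv2.imwrite('pics/'+f,s['img'][:,:,::-1]); np.save('pics/'+f[:-4]+'.npy',s,allow_pickle=True); return s
def load(f): return np.load('pics/'+f+'.npy',allow_pickle=True).item()
def ray(s,u,v):
    f=192/np.tan(np.radians(s['fov_y'])/2)
    K=np.array([[f,0,s['cx']],[0,f,s['cy']],[0,0,1.]])
    p=cv2.undistortPoints(np.array([[[u,v]]],float),K,np.array([s['k1'],0,0,0.]))[0,0]
    T=np.array(s['T']); return T[:3,3],T[:3,:3]@np.array([p[0],-p[1],-1])
def onz(s,u,v,z):
    o,d=ray(s,u,v); return o+d*(z-o[2])/d[2]
E
python3 - <<'E'
from h import *
a=snap('scene','sc1.png');b=snap('side','si1.png')
cv2.imwrite('pics/both.png',cv2.resize(np.vstack([a['img'],b['img']])[:,:,::-1],None,fx=.78,fy=.78))
for s in(a,b): print(s['fov_y'],s['k1'],np.round(s['T'],3).tolist())
print(read_state(),robot.grip_point_offset)
E
```

```text
57.44344393191175 0.0363655113039525 [[0.636, -0.632, 0.444, 0.961], [0.772, 0.52, -0.365, -0.371], [-0.0, 0.574, 0.819, 0.859], [0.0, 0.0, 0.0, 1.0]]
55.28907150157544 -0.0943427591927546 [[-0.998, 0.042, -0.037, 0.486], [-0.056, -0.742, 0.668, 0.71], [0.001, 0.669, 0.743, 0.859], [0.0, 0.0, 0.0, 1.0]]
{'clock': 0.1, 'q': array([-1.2208858 ,  0.32174493, -0.07010508,  1.45152635,  0.02258429,
        1.37082607, -0.05691493]), 'joint_vel': array([ 1.85585976e-06, -2.76260929e-03, -2.17779154e-03, -2.60524141e-03,
       -7.66749751e-04,  3.14596233e-04, -7.26350853e-04]), 'tau': array([-6.93802867e-04, -4.94878149e+01, -3.84617429e-01, -3.15209520e+01,
        1.28822133e-02,  7.41559459e-03,  2.49846300e-05]), 'tool_pos': array([0.21406773, 0.61323134, 0.23034898]), 'tcp_rot': array([ 8.15324055e-01,  5.79004272e-01, -6.78840733e-04,  5.26058213e-04]), 'force': array([-1.11229348, -0.47392705, -0.4399408 ]), 'torque': array([0.01504835, 0.0081615 , 0.02192449]), 'finger_gap': 0.9998581629656312} 0.0187
```

View pics/sc1.png

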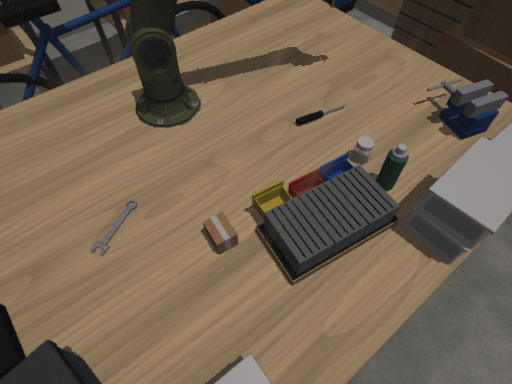

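View pics/si1.png

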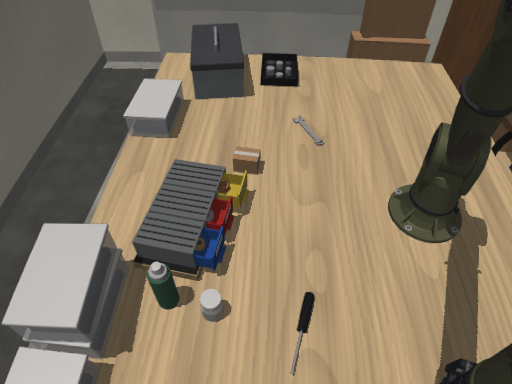

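```bash
cat > m.py <<'E'
from h import *
H={'red':[(0,6),(174,180)],'blue':[(108,125)],'yellow':[(24,32)]}
def mask(s,c):
    h=cv2.cvtColor(s['img'],cv2.COLOR_RGB2HSV); m=0
    for lo,hi in H[c]: m=m|cv2.inRange(h,(lo,150,60),(hi,255,255))
    n,l,st,ce=cv2.connectedComponentsWithStats(m)
    roi=[i for i in range(1,n) if st[i,4]>15]
    return m,[(st[i].tolist(),ce[i].round(0).tolist()) for i in roi],l
E
python3 - <<'E'
from m import *
for f in('sc1','si1'):
    s=load(f)
    for c in H: print(f,c,mask(s,c)[1])
a=load('sc1')['img'][140:240,230:370];b=load('si1')['img'][160:280,180:270]
a=cv2.resize(a,None,fx=5,fy=5,interpolation=2);b=cv2.resize(b,(450,600),interpolation=2)
cv2.imwrite('pics/a.png',a[:,:,::-1]);cv2.imwrite('pics/b.png',b[:,:,::-1])
E
```

```text
sc1 red [([289, 169, 30, 27, 268], [301.0, 183.0])]
sc1 blue [([63, 0, 68, 29, 367], [95.0, 13.0]), ([30, 48, 11, 29, 101], [35.0, 64.0]), ([24, 87, 7, 11, 21], [27.0, 92.0]), ([474, 110, 24, 10, 86], [485.0, 115.0]), ([448, 115, 11, 5, 22], [453.0, 117.0]), ([325, 154, 23, 26, 203], [337.0, 167.0])]
sc1 yellow [([252, 180, 33, 33, 518], [269.0, 197.0])]
si1 red [([206, 196, 26, 34, 448], [219.0, 213.0]), ([226, 215, 8, 15, 61], [230.0, 222.0])]
si1 blue [([194, 226, 29, 44, 646], [208.0, 248.0]), ([217, 246, 8, 16, 56], [221.0, 254.0])]
si1 yellow [([217, 171, 31, 38, 521], [234.0, 189.0])]
```

View pics/a.png

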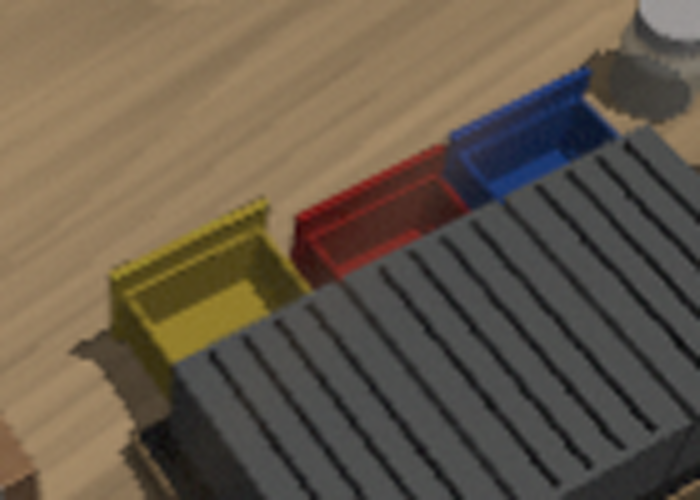

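View pics/b.png

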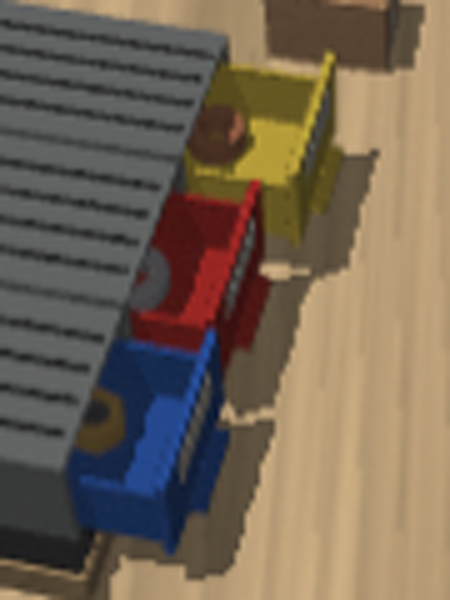

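```bash
python3 - <<'E'
from h import *
P={'sc1':dict(y=[(252,195.6),(283.6,180.6)],r=[(289.6,183.2),(319.4,169.4)],b=[(320,167),(348,154)],unit=[(265,212.4),(358,165.6)]),
'si1':dict(y=[(246.4,171),(239.6,196.5)],r=[(231.6,196.8),(224.4,222)],b=[(222.4,227),(214,261)],unit=[(225.6,168),(193.6,252.4)])}
for f in P:
    s=load(f)
    for k,v in P[f].items():
        p=[onz(s,*q,.0975) for q in v]; d=p[1]-p[0]
        print(f,k,*[x[:2].round(4) for x in p],'len',np.linalg.norm(d).round(4),'normal yaw deg',np.degrees(np.arctan2(-d[0],d[1])).round(1),'mid',((p[0]+p[1])/2)[:2].round(4))
    
s=load('si1'); print('jar',onz(s,210,297,.075),'spray',onz(s,156,268,.167)); s=load('sc1');print('jar',onz(s,365,143,.075),'spray',onz(s,401,150,.167))
R=read_state()
from scipy.spatial.transform import Rotation as Ro
print(Ro.from_quat(R['tcp_rot']).as_matrix().round(3))
E
```

```text
sc1 y [ 0.5508 -0.0546] [0.567  0.0423] len 0.0982 normal yaw deg -9.5 mid [ 0.5589 -0.0062]
sc1 r [0.5838 0.0489] [0.6012 0.1445] len 0.0971 normal yaw deg -10.3 mid [0.5925 0.0967]
sc1 b [0.5963 0.1518] [0.6133 0.2472] len 0.0969 normal yaw deg -10.2 mid [0.6048 0.1995]
sc1 unit [ 0.6121 -0.0615] [0.6599 0.2367] len 0.302 normal yaw deg -9.1 mid [0.636  0.0876]
si1 y [ 0.5463 -0.0498] [0.5583 0.0502] len 0.1008 normal yaw deg -6.8 mid [5.523e-01 2.000e-04]
si1 r [0.5802 0.0526] [0.5907 0.14  ] len 0.088 normal yaw deg -6.9 mid [0.5855 0.0963]
si1 b [0.5941 0.1563] [0.6032 0.2576] len 0.1017 normal yaw deg -5.1 mid [0.5987 0.2069]
si1 unit [ 0.6086 -0.0588] [0.6559 0.2367] len 0.2993 normal yaw deg -9.1 mid [0.6323 0.0889]
jar [0.60414505 0.33989637 0.075     ] spray [0.7153491  0.32428189 0.167     ]
jar [0.60591823 0.33714021 0.075     ] spray [0.72333998 0.30663529 0.167     ]
[[ 0.33   0.944 -0.   ]
 [ 0.944 -0.33  -0.002]
 [-0.002  0.    -1.   ]]
```

Request:
drive_tool(
  increments=[
    [1,[-8,13,0],[0,0,-0.018]],
    [1,[-25,42,0],[0,0,-0.036]],
    [1,[-42,71,0],[0,0,-0.054]],
    [1,[-60,101,0],[0,0,-0.072]],
    [1,[-78,131,0],[0,0,-0.09]],
    [1,[-96,161,0],[0,0,-0.108]],
    [1,[-114,191,0],[0,0,-0.126]],
    [1,[-132,221,0],[0,0,-0.144]],
    [1,[-146,245,0],[0,0,-0.162]],
    [1,[-150,252,0],[0,0,-0.176]],
  ],
  newtons=30,
)

```text
clock: 0.93
tool_pos: [0.4069, 0.3835, 0.2311]
tcp_rot: [0.764, 0.646, -0.0, 0.002]
force: [1.4, -0.7, 0.1]
finger_gap: -0.0
```

Request:
drive_tool(
  increments=[
    [1,[-12,14,0],[0,0,0]],
    [1,[-32,36,0],[0,0,0]],
    [1,[-54,60,0],[0,0,0]],
    [1,[-76,85,0],[0,0,0]],
    [1,[-98,110,5],[0,0,0]],
    [1,[-120,132,15],[0,0,0]],
    [1,[-138,150,30],[0,0,0]],
    [1,[-147,160,50],[0,0,0]],
    [1,[-147,165,70],[0,0,0]],
    [1,[-147,165,80],[0,0,0]],
  ],
)

```text
clock: 1.77
tool_pos: [0.542, 0.2153, 0.1484]
tcp_rot: [0.762, 0.647, -0.002, -0.0]
force: [-1.3, 0.1, -0.6]
finger_gap: 0.001
```

Request:
drive_tool(
  increments=[
    [1,[0,0,10],[0,0,0]],
    [1,[0,0,25],[0,0,0]],
    [1,[0,0,40],[0,0,0]],
    [1,[0,0,55],[0,0,0]],
    [1,[0,0,70],[0,0,0]],
    [1,[0,0,80],[0,0,0]],
    [1,[0,0,86],[0,0,0]],
    [1,[0,0,89],[0,0,0]],
    [1,[0,0,89],[0,0,0]],
    [1,[0,0,89],[0,0,0]],
  ],
)

```text
clock: 2.6
tool_pos: [0.5426, 0.2181, 0.063]
tcp_rot: [0.761, 0.649, 0.001, 0.0]
force: [-0.1, 0.7, -0.1]
finger_gap: -0.0
```

```bash
python3 - <<'E'
from h import *
a=snap('scene','sc2.png');b=snap('side','si2.png');w=snap('wrist','w2.png')
i=np.hstack([cv2.resize(a['img'][110:240,230:380],(400,347),interpolation=2),cv2.resize(b['img'][130:290,160:310],(325,347),interpolation=2)])
cv2.imwrite('pics/c2.png',i[:,:,::-1])
R=read_state();print(R['tool_pos'],R['force'],R['tcp_rot'])
E
```

```text
[0.54285794 0.21797101 0.06325474] [-0.94565097  0.18984147 -0.43670978] [7.61293746e-01 6.48406590e-01 8.37310489e-04 1.56704929e-04]
```

View pics/c2.png

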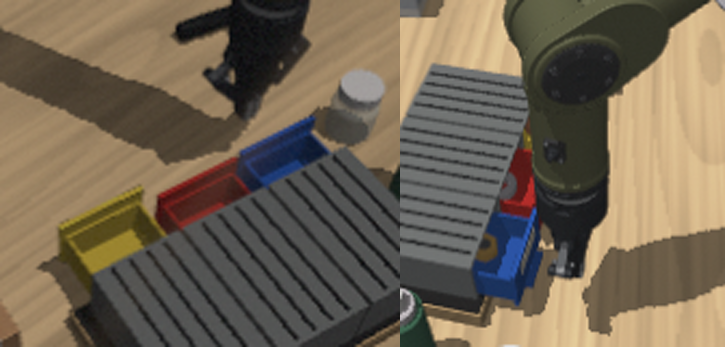

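Request:
drive_tool(
  increments=[
    [1,[-1,5,0],[0,0,0]],
    [1,[-2,12,0],[0,0,0]],
    [1,[-4,19,0],[0,0,0]],
    [1,[-5,26,0],[0,0,0]],
    [1,[-5,31,0],[0,0,0]],
    [1,[-5,34,0],[0,0,0]],
    [1,[-5,37,0],[0,0,0]],
    [1,[-5,40,0],[0,0,0]],
    [1,[-5,42,0],[0,0,0]],
    [1,[-5,44,0],[0,0,0]],
  ],
)

```text
clock: 3.58
tool_pos: [0.5849, 0.2059, 0.0623]
tcp_rot: [0.761, 0.649, -0.0, -0.0]
force: [0.5, -0.5, -0.1]
finger_gap: 0.0
```

Request:
drive_tool(
  increments=[
    [1,[0,2,0],[0,0,0]],
    [1,[0,4,0],[0,0,0]],
    [1,[0,6,0],[0,0,0]],
    [1,[0,8,0],[0,0,0]],
    [1,[0,10,0],[0,0,0]],
    [1,[0,12,0],[0,0,0]],
    [1,[0,14,0],[0,0,0]],
    [1,[0,16,0],[0,0,0]],
    [1,[0,18,0],[0,0,0]],
    [1,[0,20,0],[0,0,0]],
  ],
)

```text
clock: 4.42
tool_pos: [0.6048, 0.2027, 0.0624]
tcp_rot: [0.761, 0.648, 0.0, -0.0]
force: [-2.7, 0.9, 1.5]
finger_gap: 0.002
```

Request:
drive_tool(
  increments=[
    [1,[0,2,0],[0,0,0]],
    [1,[0,4,0],[0,0,0]],
    [1,[0,6,0],[0,0,0]],
    [1,[0,8,0],[0,0,0]],
    [1,[0,10,0],[0,0,0]],
    [1,[0,12,0],[0,0,0]],
    [1,[0,14,0],[0,0,0]],
    [1,[0,16,0],[0,0,0]],
    [1,[0,18,0],[0,0,0]],
    [1,[0,20,0],[0,0,0]],
  ],
)

```text
clock: 5.25
tool_pos: [0.6246, 0.1996, 0.0624]
tcp_rot: [0.761, 0.648, 0.0, -0.0]
force: [-1.2, 1.0, 1.0]
finger_gap: -0.001
```

Request:
drive_tool(
  increments=[
    [1,[0,1.5,0],[0,0,0]],
    [1,[0,3,0],[0,0,0]],
    [1,[0,4,0],[0,0,0]],
    [1,[0,5,0],[0,0,0]],
    [1,[0,6,0],[0,0,0]],
    [1,[0,7,0],[0,0,0]],
    [1,[0,8,0],[0,0,0]],
    [1,[0,9,0],[0,0,0]],
    [1,[0,9.5,0],[0,0,0]],
    [1,[0,10,0],[0,0,0]],
  ],
)

```text
clock: 6.08
tool_pos: [0.6338, 0.1979, 0.0623]
tcp_rot: [0.761, 0.648, -0.0, -0.0]
force: [-4.1, 2.5, 2.3]
finger_gap: -0.004
```

Request:
drive_tool(
  increments=[
    [1,[0,0.5,0],[0,0,0]],
    [1,[0,1,0],[0,0,0]],
    [1,[0,1.5,0],[0,0,0]],
    [1,[0,2,0],[0,0,0]],
    [1,[0,2.5,0],[0,0,0]],
    [1,[0,3,0],[0,0,0]],
    [1,[0,3.5,0],[0,0,0]],
    [1,[0,4,0],[0,0,0]],
    [1,[0,4,0],[0,0,0]],
    [1,[0,4,0],[0,0,0]],
  ],
)

```text
clock: 6.92
tool_pos: [0.6336, 0.1978, 0.0623]
tcp_rot: [0.761, 0.649, -0.004, -0.003]
force: [-14.7, 0.5, 9.7]
finger_gap: -0.0
```

```bash
python3 - <<'E'
from h import *
a=snap('scene','sc3.png');b=snap('side','si3.png')
i=np.hstack([cv2.resize(a['img'][110:240,230:380],(400,347),interpolation=2),cv2.resize(b['img'][150:280,170:270],(267,347),interpolation=2)])
cv2.imwrite('pics/c3.png',i[:,:,::-1])
R=read_state();print(R['tool_pos'],R['force'])
E
```

```text
[0.63362747 0.19781806 0.06228705] [-15.13828007   0.91067211   9.91806144]
```

View pics/c3.png

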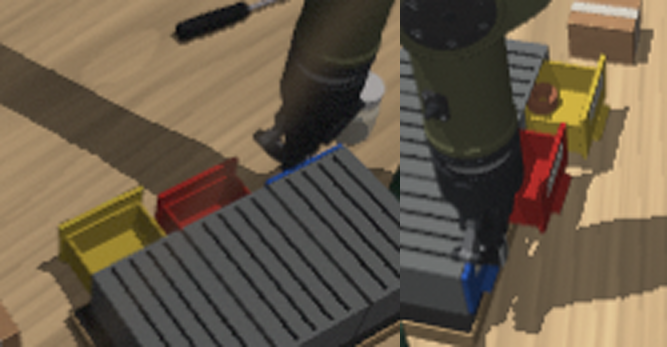

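Request:
drive_tool(
  increments=[
    [1,[0,-4,0],[0,0,0]],
    [1,[0,-12,0],[0,0,0]],
    [1,[0,-26,0],[0,0,0]],
    [1,[0,-42,0],[0,0,0]],
    [1,[0,-58,0],[0,0,0]],
    [1,[0,-72,0],[0,0,0]],
    [1,[-6,-80,0],[0,0,0]],
    [1,[-18,-83,0],[0,0,0]],
    [1,[-34,-83,0],[0,0,0]],
    [1,[-50,-83,0],[0,0,0]],
  ],
)

```text
clock: 7.85
tool_pos: [0.5488, 0.1586, 0.0625]
tcp_rot: [0.761, 0.648, 0.0, 0.001]
force: [0.2, -0.6, -0.3]
finger_gap: -0.001
```

Request:
drive_tool(
  increments=[
    [1,[-15,0,0],[0,0,0]],
    [1,[-30,0,0],[0,0,0]],
    [1,[-43,0,0],[0,0,0]],
    [1,[-52,0,0],[0,0,0]],
    [1,[-57,0,0],[0,0,0]],
    [1,[-57,0,0],[0,0,0]],
    [1,[-57,0,0],[0,0,0]],
    [1,[-57,0,0],[0,0,0]],
    [1,[-57,0,0],[0,0,0]],
    [1,[-57,0,0],[0,0,0]],
  ],
)

```text
clock: 8.68
tool_pos: [0.5392, 0.1056, 0.0623]
tcp_rot: [0.761, 0.649, 0.0, -0.0]
force: [0.3, 0.4, 0.7]
finger_gap: -0.002
```

```bash
python3 - <<'E'
from m import *
a=snap('scene','sc4.png');b=snap('side','si4.png')
i=np.hstack([cv2.resize(a['img'][110:240,230:380],(400,347),interpolation=2),cv2.resize(b['img'][150:280,170:270],(267,347),interpolation=2)])
cv2.imwrite('pics/c4.png',i[:,:,::-1])
R=read_state();t=R['tool_pos'];print(t,R['force'],'u',t[0]*.987-t[1]*.16,'l',t[0]*.16+t[1]*.987)
E
```

```text
[0.53923391 0.10527197 0.06228146] [-0.26533601 -0.0803546  -0.79099202] u 0.5153803486952709 l 0.19018086190400812
```

View pics/c4.png

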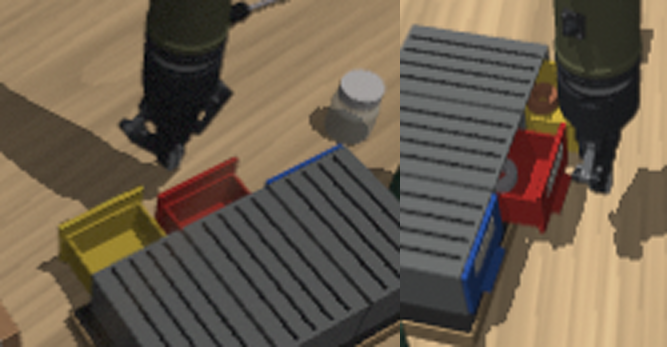

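Request:
drive_tool(
  increments=[
    [1,[0,4,0],[0,0,0]],
    [1,[0,9,0],[0,0,0]],
    [1,[0,14,0],[0,0,0]],
    [1,[0,18,0],[0,0,0]],
    [1,[0,21,0],[0,0,0]],
    [1,[0,23,0],[0,0,0]],
    [1,[0,25,0],[0,0,0]],
    [1,[0,27,0],[0,0,0]],
    [1,[0,29,0],[0,0,0]],
    [1,[0,31,0],[0,0,0]],
  ],
)

```text
clock: 9.62
tool_pos: [0.5699, 0.0998, 0.0623]
tcp_rot: [0.761, 0.648, 0.0, -0.0]
force: [-1.0, -0.4, 0.0]
finger_gap: 0.003
```

Request:
drive_tool(
  increments=[
    [1,[0,2,0],[0,0,0]],
    [1,[0,4,0],[0,0,0]],
    [1,[0,6,0],[0,0,0]],
    [1,[0,8,0],[0,0,0]],
    [1,[0,10,0],[0,0,0]],
    [1,[0,12,0],[0,0,0]],
    [1,[0,14,0],[0,0,0]],
    [1,[0,16,0],[0,0,0]],
    [1,[0,18,0],[0,0,0]],
    [1,[0,20,0],[0,0,0]],
  ],
)

```text
clock: 10.45
tool_pos: [0.5897, 0.0967, 0.0623]
tcp_rot: [0.761, 0.648, 0.0, -0.0]
force: [-1.2, -0.4, 1.5]
finger_gap: 0.001
```

Request:
drive_tool(
  increments=[
    [1,[0,2,0],[0,0,0]],
    [1,[0,4,0],[0,0,0]],
    [1,[0,6,0],[0,0,0]],
    [1,[0,8,0],[0,0,0]],
    [1,[0,10,0],[0,0,0]],
    [1,[0,12,0],[0,0,0]],
    [1,[0,14,0],[0,0,0]],
    [1,[0,15,0],[0,0,0]],
    [1,[0,16,0],[0,0,0]],
    [1,[0,17,0],[0,0,0]],
  ],
)

```text
clock: 11.28
tool_pos: [0.6065, 0.094, 0.0623]
tcp_rot: [0.761, 0.648, 0.0, -0.0]
force: [-2.6, 0.1, 0.6]
finger_gap: 0.005
```

Request:
drive_tool(
  increments=[
    [1,[0,1,0],[0,0,0]],
    [1,[0,2,0],[0,0,0]],
    [1,[0,3,0],[0,0,0]],
    [1,[0,4,0],[0,0,0]],
    [1,[0,5,0],[0,0,0]],
    [1,[0,6,0],[0,0,0]],
    [1,[0,7,0],[0,0,0]],
    [1,[0,8,0],[0,0,0]],
    [1,[0,9,0],[0,0,0]],
    [1,[0,10,0],[0,0,0]],
  ],
)

```text
clock: 12.12
tool_pos: [0.6164, 0.0924, 0.0624]
tcp_rot: [0.761, 0.648, 0.0, -0.0]
force: [-2.2, 2.1, 1.2]
finger_gap: -0.0
```

Request:
drive_tool(
  increments=[
    [1,[0,0.5,0],[0,0,0]],
    [1,[0,1,0],[0,0,0]],
    [1,[0,1.5,0],[0,0,0]],
    [1,[0,2,0],[0,0,0]],
    [1,[0,2.5,0],[0,0,0]],
    [1,[0,3,0],[0,0,0]],
    [1,[0,3.5,0],[0,0,0]],
    [1,[0,4,0],[0,0,0]],
    [1,[0,4,0],[0,0,0]],
    [1,[0,4,0],[0,0,0]],
  ],
)

```text
clock: 12.95
tool_pos: [0.6171, 0.0922, 0.0623]
tcp_rot: [0.761, 0.649, -0.002, -0.002]
force: [-12.0, 2.1, 8.5]
finger_gap: -0.001
```

Request:
drive_tool(
  increments=[
    [1,[0,-4,0],[0,0,0]],
    [1,[0,-12,0],[0,0,0]],
    [1,[0,-26,0],[0,0,0]],
    [1,[0,-42,0],[0,0,0]],
    [1,[0,-58,0],[0,0,0]],
    [1,[0,-74,0],[0,0,0]],
    [1,[0,-88,0],[0,0,0]],
    [1,[0,-98,0],[0,0,0]],
    [1,[0,-104,-6],[0,0,0]],
    [1,[0,-106,-18],[0,0,0]],
  ],
)

```text
clock: 13.78
tool_pos: [0.5138, 0.1082, 0.0797]
tcp_rot: [0.761, 0.648, -0.001, -0.0]
force: [-0.7, -0.5, -0.2]
finger_gap: -0.002
```

Request:
drive_tool(
  increments=[
    [1,[0,0,-15],[0,0,0]],
    [1,[0,0,-35],[0,0,0]],
    [1,[0,0,-60],[0,0,0]],
    [1,[0,0,-85],[0,0,0]],
    [1,[0,0,-110],[0,0,0]],
    [1,[0,0,-130],[0,0,0]],
    [1,[0,0,-145],[0,0,0]],
    [1,[0,0,-150],[0,0,0]],
    [1,[0,0,-150],[0,0,0]],
    [1,[0,0,-150],[0,0,0]],
  ],
)

```text
clock: 14.62
tool_pos: [0.5157, 0.1083, 0.2304]
tcp_rot: [0.761, 0.648, 0.0, 0.0]
force: [-0.6, -0.9, -0.8]
finger_gap: -0.001
```

```bash
python3 - <<'E'
from m import *
a=snap('scene','sc5.png');b=snap('side','si5.png')
i=np.hstack([cv2.resize(a['img'][110:260,200:410],(420,300),interpolation=2),cv2.resize(b['img'][140:320,140:270],(217,300),interpolation=2)])
cv2.imwrite('pics/c5.png',i[:,:,::-1])
print(mask(a,'yellow')[1],mask(b,'yellow')[1],read_state()['force'],read_state()['tool_pos'])
E
```

```text
[([252, 180, 36, 35, 547], [269.0, 197.0])] [([217, 172, 31, 37, 618], [233.0, 190.0])] [-1.09532117  0.32762295  0.32038318] [0.5149886  0.108239   0.22917798]
```

View pics/c5.png

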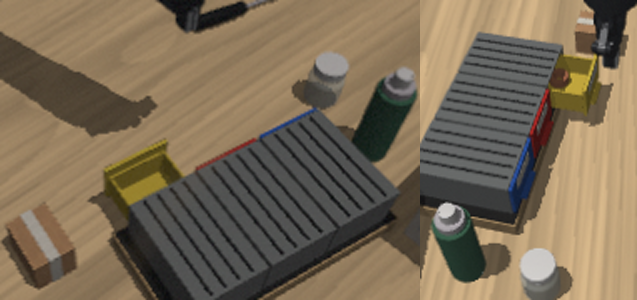

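```bash
python3 -c "
from plant import robot; print(robot.sign_off())"
```

```text
the job is handed in; nothing more can be done
None
```

I pushed the blue drawer shut first, then the red, using the closed fingertips at about 20–25 mm/s and slowing to 6–12 mm/s near the end. I then backed off, lifted the hand clear and handed the job in at about 15 s on the robot's clock.

- **Red and blue:** each came up against a firm stop at nearly the same depth (0.594 m along the closing direction), at 15–18 N wrist force. That depth was about 6 mm short of my first estimate, probably because I took the finger as too thin. The final pictures show both panels flush with the units and in line with each other.
- **Yellow and the rest:** the yellow drawer sits at the same pixels as at the start, to within a pixel. The jar, spray can and carton look undisturbed. I did not take a closer look at the screwdriver and wrench at the end. The hand stayed well above the table, away from both.
- **Loose parts:** I could not see the bearing and nut once their drawers were shut. The collar is still lying in the yellow drawer.
- **Hand:** it finished at 0.23 m height with about 1 N on the force reading, which is noise level.

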